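Bring the ratchet-propped log board down to its writing slope

ROBOT

A 6-joint arm with a two-finger parallel gripper is mounted at the origin on a cart in front of the work surface, level with it; the furniture and walls round the work are solid. World frame = base frame: x ahead of the robot, y to its left, z up, the work surface at z = 0. Lengths are in m, angles in rad, forces in N, time in s.
With the tool pointing down it reaches from about 0.325 to 0.775 m from the base axis. Payload 5.5 kg.
Tool frame: the origin (TCP) lies midway between the tips of the shut fingers; the grasp point (between the pads) lies 19 mm behind it; z points along the fingers, y is the direction in which the jaws open and shut (so a half turn about z gives the same grasp; the last joint's range is limited). The gripper opens to 85 mm and grips with 20 to 120 N. Pads are 22 mm wide; open, the fingers measure 114 mm over their backs; the gripper's body (76 mm by 85 mm) begins 54 mm behind the grasp point. The pads swing forward as they close: fully open they stand 13 mm farther back than shut.
Start: joints at [-1.382, 0.091, 1.231, -0, 1.82, -0.057], TCP at [0.146, -0.582, 0.231] pointing down, gripper open.
Joint ranges: [-2.87, 2.87], [-0.86, 2.18], [0.17, 2.46], [-1.51, 4.65], [0.06, 2.69], [-2.65, 2.65]. Speed limits (rad/s): [2.57, 2.57, 3.01, 3.14, 3.14, 3.14].

INTERFACE

Orientations are given as a 3x3 rotation matrix whose columns are the frame's x, y, z axes.
In Python, from rig import * gives the robot as it stands. Calls block until the motion is done:
- movep(position, orientation): joint-space move of the TCP to a pose.
- move_linear(position, ori=None, feed=0.15): straight line of the TCP; ori=None keeps the orientation; feed is the mean speed in m/s.
- move_joints(angles): joint-space move.
- gripper_to(opening, f_grip=None): finger opening in m; f_grip is the grip in N (None keeps the last); returns when the fingers have stopped.
- dwell(seconds).
- inverse_kinematics(position, orientation): joint angles nearest the present ones, or None.
- read_camera(name): name is "scene" or "top" or "wrist"; returns a dict with "pixels" (480x640x3 uint8, red, green, blue), "depth" (480x640 float32, m along the optical axis (not along the pixel's ray), 0 where there is no reading), "fx", "fy", "cx", "cy" (pixels), "xyz" and "orientation" of the camera in the world; the wrist camera has in their place "tool_from_camera" (4x4, takes a point from camera to tool coordinates, whose origin is the TCP and whose axes are the flange's). Camera axes: x right, y down, z forward; pixel columns grow to the right and rows downward; lengths in m; the calibration is good to about 2 mm. A picture is of the moment at which its call begins: read the wrist's pose just before it.
A pose or a line that the arm cannot do raises PlanningError and nothing moves.
- close_job(): hands the job in, once; it reports no verdict.
Readings, each from a call of its own:
- current_time_s(): time.
- current_qpos(): joint angles.
- current_joint_vel(): joint speeds.
- current_tau(): joint torques, N m.
- current_tcp_pos(): TCP position.
- current_tool_rot(): TCP orientation.
- current_force(): force on the tool from outside, world axes, zero at the start.
- current_moment(): the same for the moment, N m.
- current_finger_gap(): finger opening in m.
Only numpy, scipy, OpenCV 4.12 (cv2) and the standard library are available. Lean on these libraries where they do the work, as an engineer would, in place of code of your own. Each camera call takes 0.05 s, during which the arm holds its last target.

TASK

The tilting log board has been left at a steep reading slope, and its ratchet only clicks upward: take it by the grab bar, raise it past the top notch until it comes up against its stop and the pawl trips out, then lower it all the way down onto its rests so that the pawl engages again. Then raise it to the second notch from the bottom, ease it down until it sits on the pawl, and let go. Be gentle: do not force the ratchet or its stop, do not let the board drop, and leave the things standing beside it alone.

Things in the scene. Friction and masses are not known exactly. Their poses are not given: they have to be found in the camera images.
- stand: Fixed stand of the tilting log board: white base plate 245 x 305 x 8 mm (along its x, y, z) that reaches from 30 mm in front of its origin to 215 mm behind it. Origin: on the worktop, straight below the middle of the board's hinge line, which runs along y 36 mm up. x points from the hinge (near the robot) to the rear, y to the left, z up. Two rubber-tipped rests hold the board at its lowest.
- tilt (a joint): Angle of the board above level, rad; grows as its free rear edge rises. 0.140 lying on the rests; it sits in the notches, from the bottom, at 0.280, 0.419, 0.558, 0.698, 0.831; starts in the third. With the pawl in it rises freely and cannot sink past a notch; a notch is caught once passed by 0.02 rad. With the pawl out it sinks under its weight if not held.
- trip_mid (a point): Middle of the slot (fixed to the stand) at the top of the toothed quadrant, right of the board, 80 mm from the hinge. A stud clamped there by hand flips the red over-centre pawl out when the board is raised past the top notch; 0.055 rad (13 mm at the bar) later the board meets a firm stop. That stop lies anywhere from 0.94 to 1.29 rad, new each time and not measured: feel for it.
- reset_stud (a point): Steel stud at the foot of the quadrant, fixed to the stand, 100 mm from the hinge: it flips the pawl in again as the board is lowered through 0.18 rad, shortly above the rests. The quadrant (grey plate, radius 100 mm, steel teeth for five notches) with its pawl stands 131 to 158 mm to the right of the stand's middle.
- bar_mid (a point): Middle of the steel grab bar: round, 10 mm thick, 120 mm long (along the stand's y), 245 mm from the hinge line in the board's plane, 35 mm clear of the board's rear edge; an arm at each end joins it to the board. It may turn between the fingers. Board: white, 200 x 246 x 10 mm, about 0.6 kg; about 3 N holds the bar up. Bar 70 mm above the worktop at the lowest, 270 mm at the highest stop.
- timer_mid (a point): Middle of the white bench timer (62 x 66 x 18 mm) lying to the right of the stand; leave it alone.
- cup_mid (a point): Middle of the specimen cup with the yellow lid (66 mm across, 70 mm tall) to the right of the stand; leave it alone.
- pen_mid (a point): Middle of the blue pen (142 x 10 x 11 mm) lying to the right of the stand; leave it alone.

How it is judged:
By the outcome, as a careful person would: the job done as asked, in the order asked, and still so for the second after the job is handed in, with the robot touching nothing.
It also fails if it takes over 58 s, if anything falls off the work surface, if the arm or the gripper's body presses on something with over 40 N, if the wrist force passes 120 N, or if a joint passes its speed limit or range.

## Working session

There is one attempt and no reset: what is moved stays moved. The work goes in short steps, each a Python script; the robot and the scene stay as the last script left them, time stands still between calls to the robot, and variables do not carry over. Pictures are saved under pics/ and viewed, and the job is handed in when it is done.

```bash
ls && mkdir -p pics && python3 - <<'E'
from rig import *
import cv2,numpy as np
for n in ["scene","top","wrist"]:
    r=read_camera(n); cv2.imwrite(f"pics/a_{n}.png",r["pixels"][:,:,::-1])
    np.savez(f"a_{n}.npz",**r)
    print(n,{k:(np.round(v,4).tolist() if k not in("pixels","depth") else v.shape) for k,v in r.items()})
print(current_time_s(),current_force(),current_finger_gap())
E
```

```text
pics
scene {'pixels': (480, 640, 3), 'depth': (480, 640), 'fx': 595.7107, 'fy': 595.7107, 'cx': 325.0224, 'cy': 245.9095, 'xyz': [-0.1626, 0.4923, 0.6541], 'orientation': [[-0.5406, -0.4883, 0.6851], [-0.841, 0.2913, -0.456], [0.0231, -0.8226, -0.5681]]}
top {'pixels': (480, 640, 3), 'depth': (480, 640), 'fx': 536.1063, 'fy': 536.1063, 'cx': 312.9026, 'cy': 233.2256, 'xyz': [0.3568, 0.0357, 1.061], 'orientation': [[0.0134, -0.9853, 0.1706], [-0.9999, -0.0128, 0.0041], [-0.0019, -0.1706, -0.9853]]}
wrist {'pixels': (480, 640, 3), 'depth': (480, 640), 'fx': 370.1898, 'fy': 370.1898, 'cx': 317.5652, 'cy': 235.8536, 'tool_from_camera': [[0.001, -0.9588, -0.2841, 0.0718], [1.0, 0.0009, 0.0006, -0.0009], [-0.0003, -0.2841, 0.9588, -0.143], [0.0, 0.0, 0.0, 1.0]]}
0.15 [ 0.30829602 -0.40882061  0.84043538] 0.08505888888576112
```

View pics/a_scene.png

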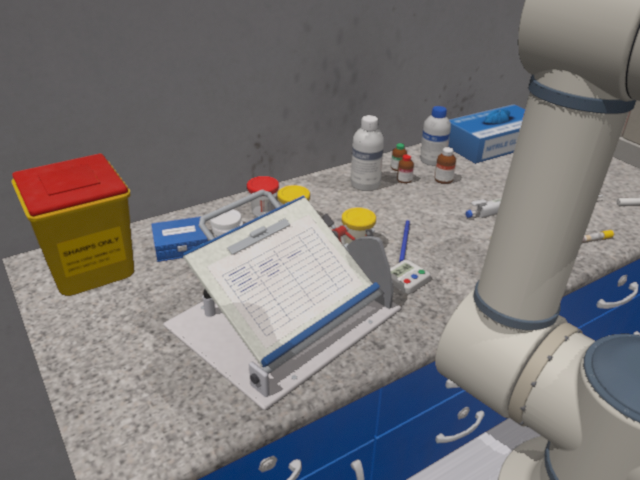

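View pics/a_top.png

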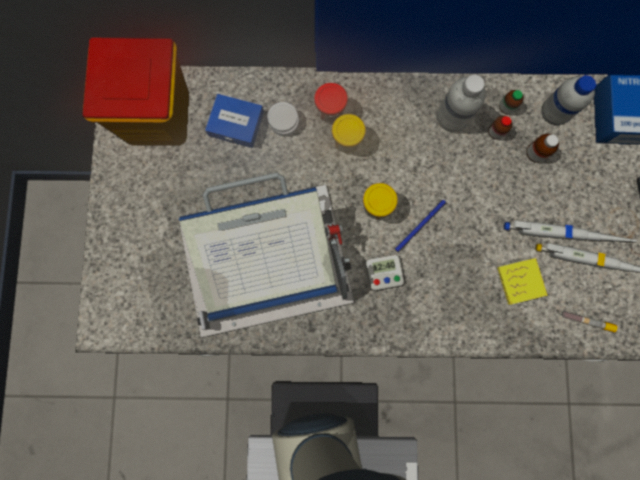

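```bash
cat > h.py <<'E'
import numpy as np,cv2
def load(n): 
    d=dict(np.load(n)); return d
def cloud(r):
    v,u=np.mgrid[0:480,0:640]; z=r["depth"]
    c=np.stack([(u-r["cx"])/r["fx"]*z,(v-r["cy"])/r["fy"]*z,z],-1)
    return c@r["orientation"].T+r["xyz"]
def ray(r,u,v):
    d=np.array([(u-r["cx"])/r["fx"],(v-r["cy"])/r["fy"],1.])
    return r["xyz"],r["orientation"]@d
def onplane(r,u,v,z):
    o,d=ray(r,u,v); return o+d*(z-o[2])/d[2]
E
python3 - <<'E'
from h import *
t=load("a_top.npz"); s=load("a_scene.npz")
P=cloud(t)
for (u,v) in [(245,183),(226,187),(269,178),(245,260),(250,290),(220,300),(300,250),(380,200),(387,272),(420,225),(450,40),(350,20),(130,80),(206,325),(345,297),(350,130),(235,125),(100,340),(330,100),(205,195),(288,190),(283,118)]:
    print((u,v),np.round(P[v,u],3))
# crops
im=t["pixels"][150:350,160:440,::-1]; cv2.imwrite("pics/b_top.png",cv2.resize(im,None,fx=2.8,fy=2.8,interpolation=cv2.INTER_CUBIC))
im=s["pixels"][170:410,150:450,::-1]; cv2.imwrite("pics/b_scene.png",cv2.resize(im,None,fx=2.5,fy=2.5,interpolation=cv2.INTER_CUBIC))
# board plane fit from paper region
m=np.zeros((480,640),np.uint8); cv2.fillPoly(m,[np.array([[205,240],[310,225],[325,280],[215,300]])],1)
for nm,r,poly in [("top",t,[[205,240],[310,225],[325,280],[215,300]]),("scene",s,[[220,265],[300,220],[350,290],[270,340]])]:
    m=np.zeros((480,640),np.uint8); cv2.fillPoly(m,[np.array(poly)],1)
    Q=cloud(r)[(m>0)&(r["depth"]>0)]
    c=Q.mean(0); w=np.linalg.svd(Q-c,full_matrices=False)[2][2]; w*=np.sign(w[2])
    print(nm,c,w,"tilt",np.arccos(w[2]),"yaw",np.arctan2(-w[1],-w[0]),"rms",np.std((Q-c)@w))
E
```

```text
(245, 183) [0.598 0.157 0.168]
(226, 187) [0.59  0.19  0.166]
(269, 178) [0.608 0.117 0.164]
(245, 260) [0.473 0.162 0.097]
(250, 290) [0.421 0.155 0.065]
(220, 300) [0.402 0.211 0.06 ]
(300, 250) [0.493 0.063 0.096]
(380, 200) [ 0.594 -0.087  0.07 ]
(387, 272) [ 0.463 -0.106  0.016]
(420, 225) [ 0.558 -0.173  0.012]
(450, 40) [ 0.599 -0.077  0.638]
(350, 20) [0.599 0.01  0.666]
(130, 80) [0.775 0.362 0.186]
(206, 325) [0.356 0.239 0.038]
(345, 297) [ 0.411 -0.022  0.049]
(350, 130) [ 0.733 -0.029  0.07 ]
(235, 125) [0.753 0.2   0.036]
(100, 340) [ 0.325  0.451 -0.001]
(330, 100) [0.794 0.01  0.069]
(205, 195) [0.576 0.226 0.166]
(288, 190) [0.629 0.092 0.002]
(283, 118) [0.77  0.104 0.033]
top [0.47085618 0.12941593 0.08970682] [-0.51164307 -0.12177979  0.85052399] tilt 0.5538155380543913 yaw 0.2336692255010121 rms 0.0015950361121678394
scene [0.47169152 0.14136568 0.09254721] [-0.51001769 -0.12297975  0.85132716] tilt 0.5522865155458713 yaw 0.23661165584733596 rms 0.0013210893262504977
```

View pics/b_top.png

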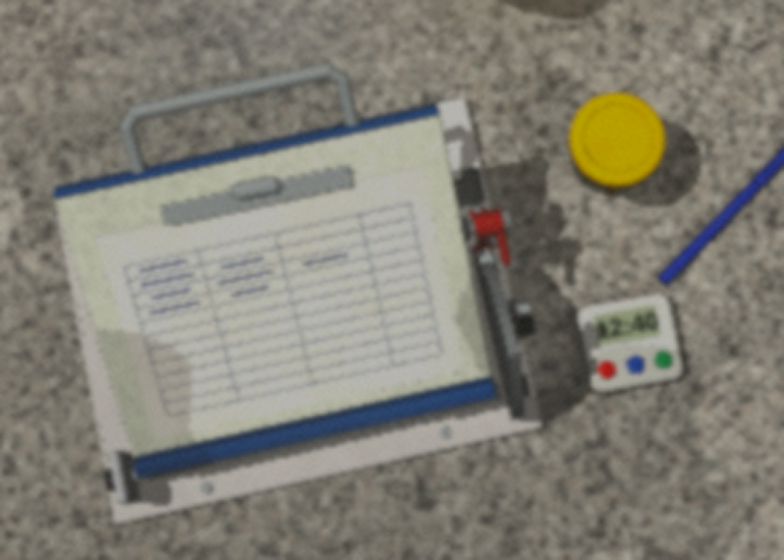

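View pics/b_scene.png

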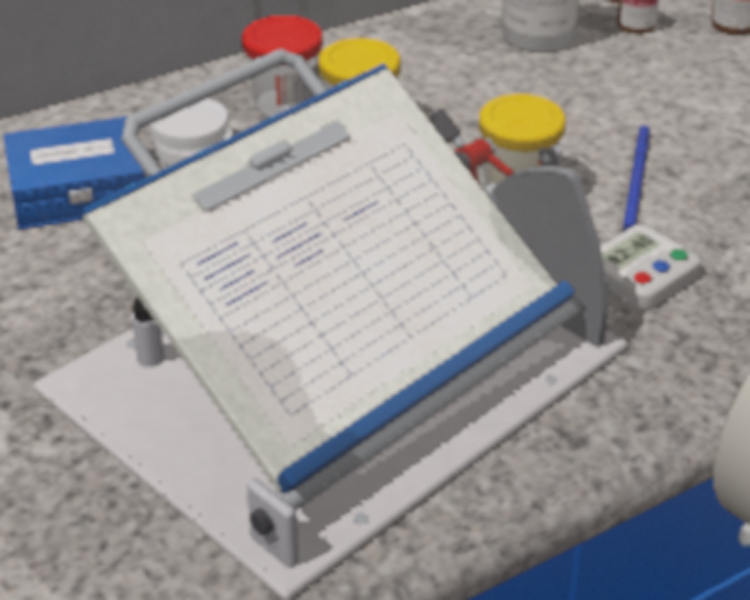

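```bash
python3 - <<'E'
from h import *
from rig import *
t=load("a_top.npz"); s=load("a_scene.npz"); P=cloud(t)
FL=onplane(t,160+115/2.8,150+520/2.8,.008);FR=onplane(t,160+540/2.8,150+428/2.8,.008)
print("plate",FL,FR,np.linalg.norm(FL-FR), "yaw",np.arctan2(-(FL-FR)[0],(FL-FR)[1]))
SL=onplane(s,150+288/2.5,170+596/2.5,.008);SR=onplane(s,150+625/2.5,170+343/2.5,.008)
SB=onplane(s,150+38/2.5,170+383/2.5,.008)
print("plate scene",SL,SR,np.linalg.norm(SL-SR),"yaw",np.arctan2(-(SL-SR)[0],(SL-SR)[1]),"left side",SB,np.linalg.norm(SB-SL),np.arctan2(*(SB-SL)[[1,0]]))
for A,B in((FL,FR),(SL,SR)):
    yaw=.235; ex=np.array([np.cos(yaw),np.sin(yaw),0]); print("origin",(A+B)/2+.03*ex, "bar pred",(A+B)/2+(.03+.245*np.cos(.558))*ex)
# bar pixels: grey, z~.166 by depth beyond edge
m=(abs(P[...,2]-.167)<.012)&(t["depth"]>0); m[:,:195]=0;m[:,290:]=0;m[:170]=0;m[200:]=0
px=t["pixels"].astype(int); g=(px.max(2)-px.min(2)<25)
v,u=np.nonzero(m&g&(np.arange(480)[:,None]<215))
Q=np.array([onplane(t,a,b,.166+.002) for a,b in zip(u,v)])
ey=np.array([-np.sin(.235),np.cos(.235),0]);ex=np.array([np.cos(.235),np.sin(.235),0])
x=Q@ex;y=Q@ey
k=x>np.percentile(x,98)-.010
print("bar x,y range",x[k].min(),x[k].max(),y[k].min(),y[k].max(),k.sum()); mid=ex*x[k].mean()+ey*(y[k].min()+y[k].max())/2; print("barmid",mid)
# scene cross-check of bar ends
for n,r,pts in(("top",t,[(160+128/2.8,150+113/2.8),(160+331/2.8,150+69/2.8)]),("scene",s,[(150+130/2.5,170+128/2.5),(150+285/2.5,170+55/2.5)])):
    E=[onplane(r,*p,.166) for p in pts]; print(n,np.round(E,4).tolist(),np.mean(E,0),np.linalg.norm(E[0]-E[1]))
# cabinet
D=cloud(t); 
c=D[0:100,300:640].reshape(-1,3); c=c[c[:,2]>.4]; print("cab",c.min(0),c.max(0))
R=current_tool_rot(); print(np.round(R,3))
E
```

```text
plate [0.33554968 0.25329027 0.008     ] [ 0.40240056 -0.03959853  0.008     ] 0.3004211874317915 yaw 0.22440247984622771
plate scene [0.33014685 0.25487105 0.008     ] [ 0.40092457 -0.03649434  0.008     ] 0.299838739932287 yaw 0.2383016323206786 left side [0.5648254  0.30960874 0.008     ] 0.24097766068423343 0.22914856059267383
origin [0.39815055 0.11383116 0.008     ] bar pred [0.60027537 0.16222463 0.008     ]
origin [0.39471114 0.11617364 0.008     ] bar pred [0.59683596 0.16456712 0.008     ]
bar x,y range 0.6146934192173689 0.62492140266429 -0.050783203620558236 0.08760362826773097 443
barmid [0.5983807  0.16219705 0.        ]
top [[0.5841, 0.2247, 0.166], [0.6137, 0.1007, 0.166]] [0.59891099 0.16270888 0.166     ] 0.12740759361644807
scene [[0.5776, 0.2256, 0.166], [0.6095, 0.1024, 0.166]] [0.59352232 0.16400231 0.166     ] 0.12722416420093693
cab [ 0.35682606 -0.2737513   0.57629926] [0.61916249 0.03905786 1.06103211]
[[ 0.97   0.243 -0.   ]
 [ 0.243 -0.97   0.002]
 [ 0.    -0.002 -1.   ]]
```

```bash
cat >> h.py <<'E'
YAW=.235
ex=np.array([np.cos(YAW),np.sin(YAW),0]);ey=np.array([-np.sin(YAW),np.cos(YAW),0])
def Rt(sgn=1):
    y=sgn*ex; z=np.array([0,0,-1.]); return np.stack([np.cross(y,z),y,z],1)
E
python3 - <<'E'
from h import *
from rig import *
for sg in(1,-1):
    for p in([.42,.10,.33],[.597,.163,.26],[.597,.163,.147],[.634,.172,.05],[.46,.13,.25]):
        q=inverse_kinematics(p,Rt(sg)); print(sg,p,None if q is None else np.round(q,2))
E
```

```text
1 [0.42, 0.1, 0.33] [ 0.15 -0.31  1.43 -0.    2.03 -0.08]
1 [0.597, 0.163, 0.26] [ 0.21  0.15  1.11 -0.    1.88 -0.02]
1 [0.597, 0.163, 0.147] [ 0.21  0.14  1.33 -0.    1.67 -0.02]
1 [0.634, 0.172, 0.05] [ 0.21  0.28  1.34 -0.    1.52 -0.02]
1 [0.46, 0.13, 0.25] [ 0.2  -0.23  1.51 -0.    1.87 -0.03]
-1 [0.42, 0.1, 0.33] None
-1 [0.597, 0.163, 0.26] None
-1 [0.597, 0.163, 0.147] None
-1 [0.634, 0.172, 0.05] None
-1 [0.46, 0.13, 0.25] None
```

```bash
python3 - <<'E'
from h import *
from rig import *
movep([.42,.10,.33],Rt()); print(current_time_s())
movep([.597,.163,.26],Rt()); print(current_time_s(), current_tcp_pos())
gripper_to(0.03,30); print(current_time_s(),current_finger_gap(),current_force())
p=current_tcp_pos();R=current_tool_rot()
r=read_camera("wrist"); np.savez("c_wrist.npz",p=p,R=R,**r); cv2.imwrite("pics/c_wrist.png",r["pixels"][:,:,::-1])
E
```

```text
2.775
3.5917 [0.59673498 0.16251739 0.26068057]
4.1667 0.02975045066202087 [-0.51718803  0.63297831  0.43638851]
```

View pics/c_wrist.png

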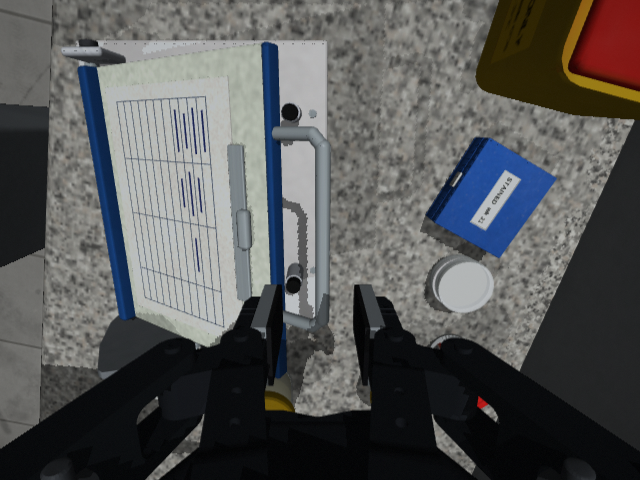

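```bash
python3 - <<'E'
from h import *
d=load("c_wrist.npz"); T=d["tool_from_camera"]
def wp(u,v,z):
    c=np.array([(u-d["cx"])/d["fx"],(v-d["cy"])/d["fy"],1.]); R=d["R"]@T[:3,:3]; o=d["p"]+d["R"]@T[:3,3]; w=R@c
    return o+w*(z-o[2])/w[2]
for uv in[(323,160),(322,290),(322,130),(322,327),(272,80),(283,300)]: print(uv,wp(*uv,.166))
px=d["pixels"].astype(int)
for v in range(160,300,20):
    row=px[v,290:350].sum(1)//3; print(v,row[15:45].tolist())
print(np.round(cloud(dict(depth=d["depth"],cx=d["cx"],cy=d["cy"],fx=d["fx"],fy=d["fy"],orientation=d["R"]@T[:3,:3],xyz=d["p"]+d["R"]@T[:3,3]))[[170,200,250,280],322],4))
E
```

```text
(323, 160) [0.58750199 0.21484399 0.166     ]
(322, 290) [0.60805194 0.12797614 0.166     ]
(322, 130) [0.58258324 0.23234419 0.166     ]
(322, 327) [0.61494449 0.09973117 0.166     ]
(272, 80) [0.54694468 0.25313946 0.166     ]
(283, 300) [0.58316892 0.11409652 0.166     ]
160 [180, 180, 180, 180, 180, 180, 182, 181, 181, 181, 81, 90, 103, 117, 129, 138, 143, 146, 148, 148, 144, 141, 127, 115, 98, 83, 111, 112, 104, 94]
180 [182, 181, 181, 181, 180, 180, 178, 179, 179, 178, 76, 89, 104, 117, 130, 139, 143, 146, 148, 147, 146, 142, 125, 112, 95, 67, 74, 82, 94, 111]
200 [178, 179, 179, 179, 180, 179, 181, 180, 181, 182, 79, 89, 105, 118, 130, 139, 145, 145, 147, 149, 146, 141, 124, 110, 91, 74, 108, 107, 107, 109]
220 [87, 86, 173, 180, 180, 181, 182, 182, 181, 182, 89, 89, 105, 118, 131, 140, 146, 145, 147, 147, 148, 138, 123, 107, 89, 102, 139, 142, 136, 130]
240 [86, 87, 87, 175, 177, 176, 177, 176, 177, 176, 98, 90, 105, 118, 131, 141, 145, 146, 147, 148, 150, 136, 120, 104, 82, 97, 92, 99, 107, 109]
260 [85, 86, 125, 174, 177, 177, 177, 177, 177, 176, 97, 89, 106, 119, 132, 141, 145, 146, 147, 146, 149, 134, 118, 101, 81, 111, 116, 124, 133, 136]
280 [113, 113, 187, 190, 191, 190, 191, 191, 191, 191, 100, 89, 105, 118, 132, 141, 146, 146, 148, 146, 145, 131, 116, 97, 90, 121, 109, 103, 109, 116]
[[0.5882 0.2091 0.17  ]
 [0.5927 0.1908 0.1708]
 [0.6007 0.1578 0.1697]
 [0.6057 0.1375 0.1711]]
```

```bash
python3 - <<'E'
from h import *
from rig import *
p=.620*ex+.020*ey
move_linear([p[0],p[1],.19],Rt(),feed=.1); print(current_time_s(),current_tcp_pos(),current_force())
move_linear([p[0],p[1],.147],feed=.08); print(current_time_s(),current_tcp_pos(),current_force())
gripper_to(0.005,25); print(current_time_s(),current_finger_gap(),current_force(),current_moment())
q=current_tcp_pos();print(q, q@ex,q@ey)
r=read_camera("wrist"); cv2.imwrite("pics/d_wrist.png",r["pixels"][:,:,::-1])
r=read_camera("scene"); cv2.imwrite("pics/d_scene.png",r["pixels"][:,:,::-1])
E
```

```text
5.0667 [0.59858441 0.16386833 0.1909105 ] [-0.00929274 -0.19204663 -0.14577737]
5.75 [0.59826619 0.16380118 0.1469161 ] [0.57933355 0.64086738 0.26700229]
6.0583 0.008707168663797234 [4.51372292 1.81450723 1.96502615] [ 2.11584602e-01 -8.43430219e-01  5.11320044e-04]
[0.59953064 0.1640977  0.14836549] 0.6212611472364151 0.01999085759547541
```

View pics/d_wrist.png

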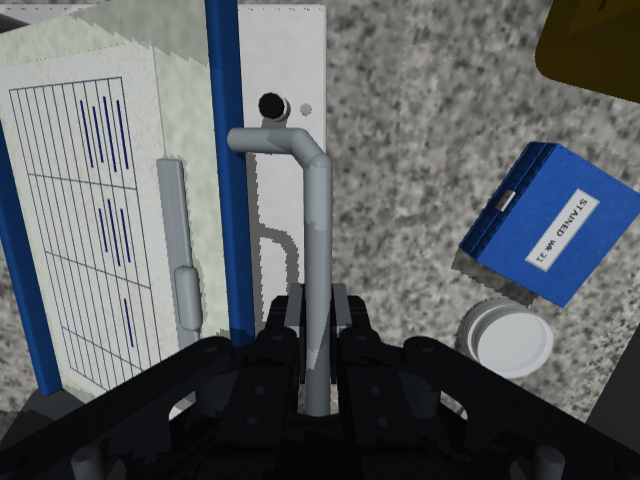

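View pics/d_scene.png

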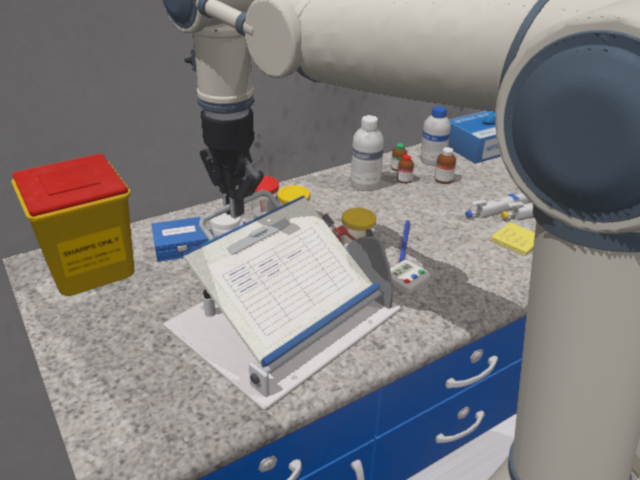

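```bash
cat >> h.py <<'E'
R0=.245; TH0=.558
G0=np.array([.6213,.0200,.1484]) # along ex, ey, z at TH0
C=np.array([G0[0]-R0*np.cos(TH0),G0[1],G0[2]-R0*np.sin(TH0)])
def tcp(th,dr=0.): 
    a=C[0]+(R0+dr)*np.cos(th); return a*ex+C[1]*ey+np.array([0,0,C[2]+(R0+dr)*np.sin(th)])
def est(p): 
    a=p@ex-C[0]; z=p[2]-C[2]; return np.arctan2(z,a),np.hypot(a,z)-R0
def ftr(F,th):
    fx=F@ex; return F[2]*np.cos(th)-fx*np.sin(th), F[2]*np.sin(th)+fx*np.cos(th)
E
python3 - <<'E'
from h import *
from rig import *
for th in np.arange(.558,.901,.038):
    move_linear(tcp(th),feed=.06); F=current_force(); e,dr=est(current_tcp_pos()); ft,fr=ftr(F,e)
    print(f"{current_time_s():.2f} cmd {th:.3f} est {e:.3f} dr {dr*1e3:.1f}mm Ft {ft:.2f} Fr {fr:.2f} Fy {F@ey:.2f}")
    if abs(ft)>9 or abs(fr)>15: print("STOP"); break
E
```

```text
6.41 cmd 0.558 est 0.558 dr -0.1mm Ft -2.01 Fr 0.82 Fy -0.25
6.72 cmd 0.596 est 0.596 dr 0.0mm Ft -2.21 Fr 1.23 Fy -0.04
7.03 cmd 0.634 est 0.634 dr 0.1mm Ft -2.36 Fr 2.65 Fy -0.03
7.33 cmd 0.672 est 0.671 dr 0.2mm Ft -2.47 Fr 3.03 Fy -0.45
7.64 cmd 0.710 est 0.709 dr 0.4mm Ft -1.46 Fr 4.63 Fy 1.02
7.95 cmd 0.748 est 0.747 dr 0.6mm Ft -2.89 Fr 5.24 Fy -0.07
8.26 cmd 0.786 est 0.785 dr 0.7mm Ft -2.06 Fr 5.83 Fy -0.15
8.57 cmd 0.824 est 0.823 dr 0.9mm Ft -1.81 Fr 7.37 Fy 0.11
8.88 cmd 0.862 est 0.860 dr 1.0mm Ft -1.90 Fr 8.34 Fy -1.24
9.18 cmd 0.900 est 0.898 dr 1.2mm Ft -1.68 Fr 10.05 Fy -0.92
```

```bash
cat > feel.py <<'E'
from h import *
from rig import *
import sys
th=float(sys.argv[1]); dc=float(sys.argv[2]); lim=float(sys.argv[3]); step=float(sys.argv[4]); end=float(sys.argv[5])
while th<end:
    th+=step
    move_linear(tcp(th,dc),feed=.035); F=current_force(); e,dr=est(current_tcp_pos()); ft,fr=ftr(F,e)
    print(f"{current_time_s():.2f} cmd {th:.4f},{dc*1e3:.2f} est {e:.4f} dr {dr*1e3:.1f} Ft {ft:.2f} Fr {fr:.2f} Fy {F@ey:.1f}")
    dc+=np.clip(fr/8000*.5,-.0006,.0006)
    if ft<lim or th-e>.012: print("STOP",th,dc); break
E
python3 feel.py .900 .0018 -6 .007 1.31
```

```text
9.43 cmd 0.9070,1.80 est 0.9047 dr 1.3 Ft -2.70 Fr 5.41 Fy 0.4
9.68 cmd 0.9140,2.14 est 0.9132 dr 1.4 Ft -2.11 Fr 2.27 Fy 0.1
9.93 cmd 0.9210,2.28 est 0.9212 dr 1.4 Ft -3.08 Fr -0.24 Fy -0.8
10.18 cmd 0.9280,2.26 est 0.9286 dr 1.5 Ft -3.36 Fr -2.54 Fy -0.7
10.43 cmd 0.9350,2.11 est 0.9358 dr 1.5 Ft -2.18 Fr -3.56 Fy 0.8
10.68 cmd 0.9420,1.88 est 0.9427 dr 1.5 Ft -0.79 Fr -4.30 Fy -0.7
10.93 cmd 0.9490,1.61 est 0.9496 dr 1.6 Ft -2.18 Fr -3.71 Fy -1.3
11.18 cmd 0.9560,1.38 est 0.9565 dr 1.6 Ft -1.76 Fr -0.81 Fy -0.4
11.43 cmd 0.9630,1.33 est 0.9638 dr 1.7 Ft -1.77 Fr -0.66 Fy -1.1
11.68 cmd 0.9700,1.29 est 0.9707 dr 1.7 Ft -1.53 Fr 0.34 Fy -1.5
11.93 cmd 0.9770,1.31 est 0.9775 dr 1.7 Ft -1.25 Fr 0.97 Fy -1.6
12.18 cmd 0.9840,1.37 est 0.9845 dr 1.7 Ft -1.26 Fr 2.38 Fy -0.7
12.43 cmd 0.9910,1.52 est 0.9915 dr 1.8 Ft -1.20 Fr 2.19 Fy -0.2
12.68 cmd 0.9980,1.66 est 0.9985 dr 1.8 Ft -1.62 Fr 1.53 Fy -1.3
12.93 cmd 1.0050,1.75 est 1.0052 dr 1.8 Ft -1.67 Fr 1.80 Fy 0.1
13.18 cmd 1.0120,1.87 est 1.0119 dr 1.8 Ft -2.80 Fr 1.16 Fy -1.2
13.43 cmd 1.0190,1.94 est 1.0190 dr 1.9 Ft -3.78 Fr 2.18 Fy 
[... 520 characters left out ...]
-0.6
15.68 cmd 1.0820,2.23 est 1.0825 dr 2.3 Ft -1.63 Fr -0.02 Fy -0.6
15.93 cmd 1.0890,2.23 est 1.0894 dr 2.3 Ft -1.61 Fr 0.44 Fy -0.4
16.18 cmd 1.0960,2.26 est 1.0967 dr 2.4 Ft -2.37 Fr 1.49 Fy -0.7
16.43 cmd 1.1030,2.35 est 1.1035 dr 2.4 Ft -1.57 Fr 0.49 Fy -1.4
16.68 cmd 1.1100,2.38 est 1.1105 dr 2.4 Ft -1.87 Fr 0.14 Fy -1.1
16.93 cmd 1.1170,2.39 est 1.1177 dr 2.5 Ft -1.80 Fr 2.56 Fy -2.3
17.18 cmd 1.1240,2.55 est 1.1245 dr 2.5 Ft -0.85 Fr 0.91 Fy -0.2
17.43 cmd 1.1310,2.61 est 1.1313 dr 2.5 Ft -1.17 Fr 0.66 Fy -0.2
17.68 cmd 1.1380,2.65 est 1.1377 dr 2.7 Ft -3.53 Fr 0.44 Fy -1.0
17.93 cmd 1.1450,2.68 est 1.1432 dr 2.7 Ft -6.03 Fr 0.94 Fy -1.2
STOP 1.144999999999998 0.0027357144598672404
```

```bash
python3 feel.py 1.145 .00274 -8.5 .004 1.1535; python3 - <<'E'
from h import *
from rig import *
for n,(a,b,c,d),f in(("scene",(140,340,180,460),2.8),("top",(140,340,170,430),3)):
    r=read_camera(n); np.savez(f"e_{n}.npz",**r); cv2.imwrite(f"pics/e_{n}.png",cv2.resize(r["pixels"][a:b,c:d,::-1],None,fx=f,fy=f,interpolation=cv2.INTER_CUBIC)[:600,:800])
E
```

```text
18.18 cmd 1.1490,2.74 est 1.1460 dr 2.7 Ft -6.70 Fr 0.62 Fy -0.6
18.43 cmd 1.1530,2.78 est 1.1488 dr 2.7 Ft -9.89 Fr 0.49 Fy -1.4
STOP 1.153 0.0028091783295913545
```

View pics/e_scene.png

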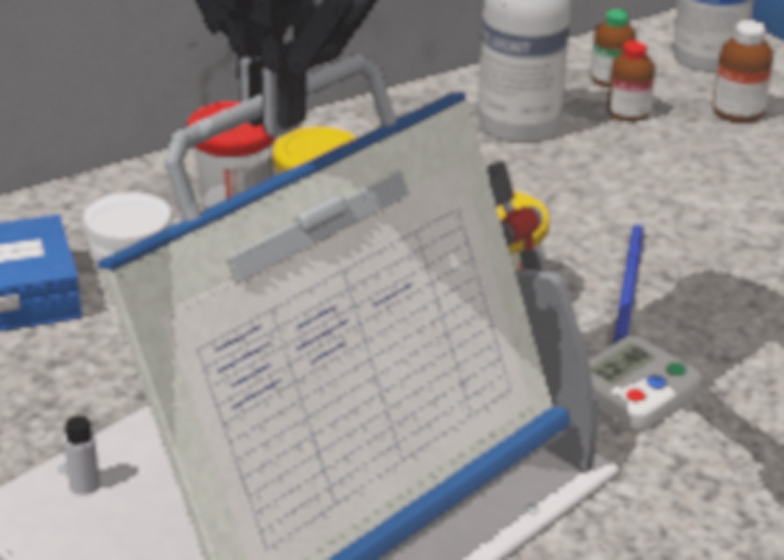

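View pics/e_top.png

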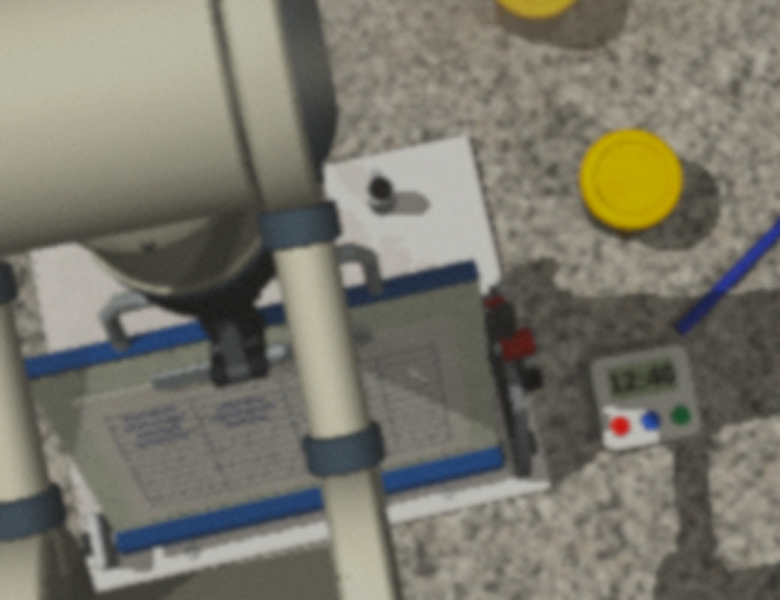

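```bash
python3 - <<'E'
from h import *
ims=[]
for f,(v,u) in (("a_scene.npz",(225,342)),("e_scene.npz",(222,365)),("a_top.npz",(235,335)),("e_top.npz",(255,343))):
    p=load(f)["pixels"][v-25:v+25,u-32:u+33,::-1]; ims.append(cv2.resize(p,(390,300),interpolation=cv2.INTER_CUBIC))
cv2.imwrite("pics/f.png",np.vstack([np.hstack(ims[:2]),np.hstack(ims[2:])]))
E
```

```text
(no output)
```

View pics/f.png

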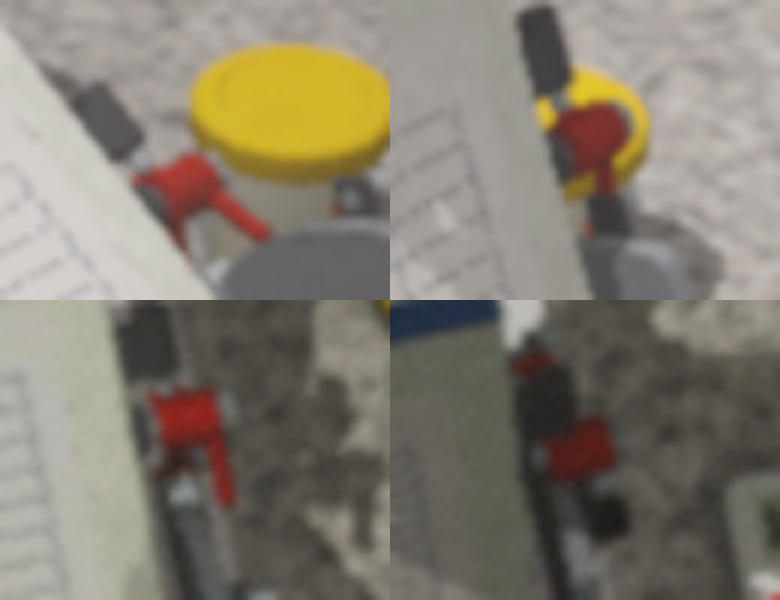

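```bash
cat >> h.py <<'E'
_th=np.array([.558,.634,.71,.786,.862,.9,.95,1.02,1.075,1.145]);_dr=np.array([0,.1,.4,.7,1.0,1.3,1.6,1.9,2.3,2.7])*1e-3
_A=np.stack([np.cos(_th)-np.cos(.558),np.sin(_th)-np.sin(.558)],1)
CF=np.linalg.solve(_A.T@_A+2e-3*np.eye(2),_A.T@_dr)
def ff(th): return CF@[np.cos(th)-np.cos(.558),np.sin(th)-np.sin(.558)]
E
cat > go.py <<'E'
from h import *
from rig import *
def run(ths,feed,off=0.,hi=2.5,lo=-9,k=.5):
    for th in ths:
        move_linear(tcp(th,ff(th)+off),feed=feed); F=current_force(); e,dr=est(current_tcp_pos()); ft,fr=ftr(F,e)
        print(f"{current_time_s():.2f} cmd {th:.4f},{off*1e3:.2f} est {e:.4f} dr-ff {(dr-ff(e))*1e3:.1f} Ft {ft:.2f} Fr {fr:.2f} Fy {F@ey:.1f}")
        off+=np.clip(fr/8000*k,-.0008,.0008)
        if ft<lo or ft>hi or abs(fr)>20: print("STOP",th,off); break
    return th,off
E
python3 - <<'E'
from go import *
print(CF,[round(ff(t)*1e3,2) for t in(.14,.3,.558,.9,1.145)])
run(np.arange(1.12,.69,-.03),.05,hi=1.5)
E
```

```text
[-0.00717382 -0.00128078] [np.float64(-0.52), np.float64(-0.47), np.float64(0.0), np.float64(1.3), np.float64(2.63)]
18.85 cmd 1.1200,0.00 est 1.1201 dr-ff 0.1 Ft -2.06 Fr 1.88 Fy -1.2
19.15 cmd 1.0900,0.12 est 1.0892 dr-ff 0.2 Ft -1.69 Fr 2.97 Fy -0.6
19.45 cmd 1.0600,0.30 est 1.0590 dr-ff 0.4 Ft -0.87 Fr 2.28 Fy -2.2
19.75 cmd 1.0300,0.45 est 1.0286 dr-ff 0.3 Ft -0.33 Fr 1.67 Fy -0.3
20.05 cmd 1.0000,0.55 est 0.9986 dr-ff 0.3 Ft -1.34 Fr 1.54 Fy -2.3
20.35 cmd 0.9700,0.65 est 0.9685 dr-ff 0.3 Ft -0.71 Fr 0.61 Fy -1.1
20.65 cmd 0.9400,0.68 est 0.9385 dr-ff 0.3 Ft -1.25 Fr -0.12 Fy -1.4
20.95 cmd 0.9100,0.68 est 0.9087 dr-ff 0.5 Ft -1.05 Fr -0.81 Fy -1.3
21.25 cmd 0.8800,0.63 est 0.8785 dr-ff 0.6 Ft -2.04 Fr -0.46 Fy -0.3
21.55 cmd 0.8500,0.60 est 0.8485 dr-ff 0.6 Ft -1.02 Fr -1.17 Fy -0.0
21.85 cmd 0.8200,0.52 est 0.8185 dr-ff 0.5 Ft -0.47 Fr 0.69 Fy -0.8
22.15 cmd 0.7900,0.57 est 0.7885 dr-ff 0.6 Ft -1.60 Fr -0.74 Fy -1.3
22.45 cmd 0.7600,0.52 est 0.7585 dr-ff 0.5 Ft -2.63 Fr -1.35 Fy -0.8
22.75 cmd 0.7300,0.44 est 0.7285 dr-ff 0.5 Ft -1.63 Fr 0.20 Fy -0.8
23.05 cmd 0.7000,0.45 est 0.6984 dr-ff 0.4 Ft -2.18 Fr -0.24 Fy -1.1
```

```bash
python3 - <<'E'
from go import *
th,off=run(np.arange(.67,.255,-.035),.055,off=.0004,hi=2.2)
if th<.3: run(np.arange(th-.012,.195,-.012),.04,off=off,hi=4)
E
```

```text
23.33 cmd 0.6700,0.40 est 0.6682 dr-ff 0.4 Ft -2.08 Fr 0.98 Fy -0.3
23.64 cmd 0.6350,0.46 est 0.6330 dr-ff 0.4 Ft -1.98 Fr 0.74 Fy 0.3
23.95 cmd 0.6000,0.51 est 0.5983 dr-ff 0.5 Ft -2.03 Fr 0.66 Fy -0.3
24.26 cmd 0.5650,0.55 est 0.5630 dr-ff 0.5 Ft -2.09 Fr -0.21 Fy -0.2
24.57 cmd 0.5300,0.54 est 0.5281 dr-ff 0.5 Ft -2.47 Fr 0.57 Fy -0.3
24.88 cmd 0.4950,0.57 est 0.4930 dr-ff 0.5 Ft -2.35 Fr 0.40 Fy 1.2
25.18 cmd 0.4600,0.60 est 0.4579 dr-ff 0.5 Ft -1.70 Fr -0.64 Fy -0.6
25.49 cmd 0.4250,0.56 est 0.4230 dr-ff 0.5 Ft -2.62 Fr 0.31 Fy -0.1
25.80 cmd 0.3900,0.58 est 0.3881 dr-ff 0.6 Ft -2.04 Fr -0.74 Fy -0.5
26.11 cmd 0.3550,0.53 est 0.3529 dr-ff 0.6 Ft -2.19 Fr 0.51 Fy -0.6
26.42 cmd 0.3200,0.56 est 0.3179 dr-ff 0.5 Ft -1.73 Fr 0.14 Fy -0.5
26.73 cmd 0.2850,0.57 est 0.2828 dr-ff 0.5 Ft -3.01 Fr -0.27 Fy -0.7
26.98 cmd 0.2730,0.55 est 0.2723 dr-ff 0.5 Ft -2.21 Fr -0.84 Fy -0.3
27.23 cmd 0.2610,0.50 est 0.2601 dr-ff 0.4 Ft -2.52 Fr -2.21 Fy 0.3
27.48 cmd 0.2490,0.36 est 0.2481 dr-ff 0.5 Ft -2.53 Fr 0.17 Fy 0.6
27.73 cmd 0.2370,0.37 est 0.2367 dr-ff 0.4 Ft -0.52 Fr 0.49 Fy 0.7
27.98 cmd 0.2250,0.41 est 0.2240 dr-ff 0.4 Ft -2.21 Fr 0.39 Fy -0.0
28.23 cmd 0.2130,0.43 est 0.2116 dr-ff 0.4 Ft -1.79 Fr 0.42 Fy -0.2
28.48 cmd 0.2010,0.46 est 0.1996 dr-ff 0.4 Ft -1.97 Fr -0.13 Fy -0.3
```

```bash
python3 - <<'E'
from go import *
th,off=run(np.arange(.192,.11,-.008),.035,off=.0005,hi=4.5)
r=read_camera("top"); np.savez("g_top.npz",**r)
s=read_camera("scene"); np.savez("g_scene.npz",**s)
p1=s["pixels"][150:350,180:440,::-1]
cv2.imwrite("pics/g.png",cv2.resize(p1,None,fx=3,fy=3,interpolation=cv2.INTER_CUBIC))
E
```

```text
28.73 cmd 0.1920,0.50 est 0.1906 dr-ff 0.4 Ft -1.79 Fr -0.74 Fy 0.3
28.98 cmd 0.1840,0.45 est 0.1830 dr-ff 0.4 Ft -2.52 Fr 0.13 Fy 0.6
29.23 cmd 0.1760,0.46 est 0.1752 dr-ff 0.4 Ft -2.97 Fr -0.44 Fy 0.5
29.48 cmd 0.1680,0.43 est 0.1670 dr-ff 0.3 Ft -2.98 Fr -0.82 Fy 1.0
29.73 cmd 0.1600,0.38 est 0.1591 dr-ff 0.4 Ft -2.93 Fr -0.08 Fy 1.2
29.98 cmd 0.1520,0.38 est 0.1512 dr-ff 0.4 Ft -3.15 Fr -0.76 Fy -0.0
30.23 cmd 0.1440,0.33 est 0.1450 dr-ff 0.4 Ft -1.12 Fr -1.41 Fy -0.4
30.48 cmd 0.1360,0.24 est 0.1427 dr-ff 0.4 Ft 5.87 Fr -4.62 Fy 0.4
STOP 0.13599999999999995 -4.6865349039741276e-05
```

View pics/g.png

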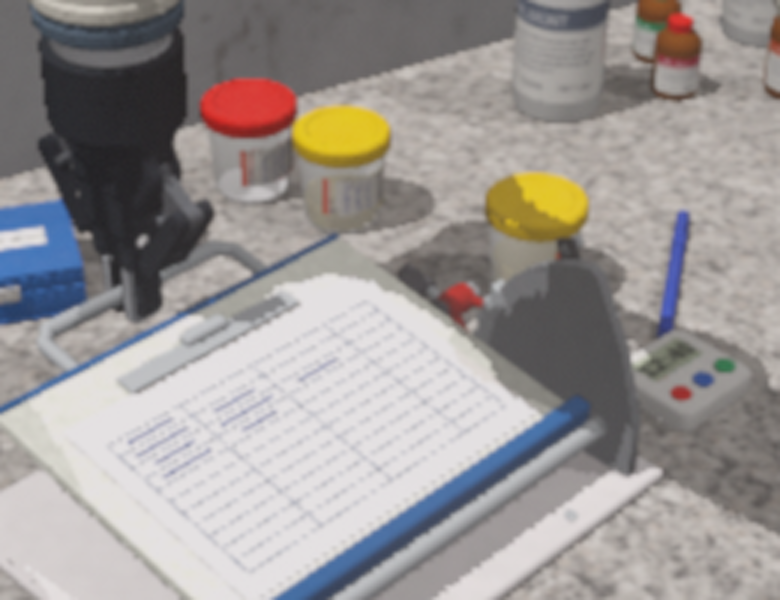

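```bash
python3 - <<'E'
from go import *
th,off=run(np.append(np.arange(.16,.44,.03),[.458]),.045,off=.0003,hi=20,lo=-9)
if abs(th-.458)<1e-6:
    th,off=run(np.append([.442],np.arange(.434,.395,-.005)),.035,off=off,hi=1.0)
E
```

```text
30.86 cmd 0.1600,0.30 est 0.1598 dr-ff 0.4 Ft -2.10 Fr -0.08 Fy 0.7
31.18 cmd 0.1900,0.29 est 0.1910 dr-ff 0.5 Ft -2.82 Fr 1.12 Fy -0.1
31.49 cmd 0.2200,0.36 est 0.2212 dr-ff 0.5 Ft -2.64 Fr 0.57 Fy 0.1
31.81 cmd 0.2500,0.40 est 0.2506 dr-ff 0.6 Ft -3.97 Fr 1.88 Fy 0.4
32.12 cmd 0.2800,0.52 est 0.2807 dr-ff 0.7 Ft -3.23 Fr 0.49 Fy 0.2
32.44 cmd 0.3100,0.55 est 0.3105 dr-ff 0.7 Ft -2.22 Fr 1.85 Fy 1.8
32.76 cmd 0.3400,0.66 est 0.3399 dr-ff 0.8 Ft -2.44 Fr 2.77 Fy 0.3
33.08 cmd 0.3700,0.84 est 0.3701 dr-ff 0.9 Ft -2.15 Fr 1.52 Fy 0.7
33.39 cmd 0.4000,0.93 est 0.3996 dr-ff 0.9 Ft -3.03 Fr 1.62 Fy 0.1
33.71 cmd 0.4300,1.03 est 0.4299 dr-ff 1.0 Ft -2.97 Fr 1.03 Fy 0.9
34.01 cmd 0.4580,1.10 est 0.4576 dr-ff 1.1 Ft -2.83 Fr 1.11 Fy -0.1
34.27 cmd 0.4420,1.17 est 0.4392 dr-ff 1.0 Ft -3.72 Fr 1.21 Fy 0.2
34.52 cmd 0.4340,1.24 est 0.4328 dr-ff 1.0 Ft -3.79 Fr 0.71 Fy 0.1
34.77 cmd 0.4290,1.29 est 0.4285 dr-ff 1.0 Ft -2.85 Fr -0.76 Fy 0.5
35.02 cmd 0.4240,1.24 est 0.4245 dr-ff 1.0 Ft -0.37 Fr -0.87 Fy -0.0
35.27 cmd 0.4190,1.18 est 0.4206 dr-ff 1.1 Ft 2.53 Fr -2.16 Fy 1.2
STOP 0.419 0.001050024267605889
```

```bash
python3 - <<'E'
from go import *
gripper_to(0.026); print(current_time_s(),current_finger_gap(),current_force())
p=current_tcp_pos(); move_linear([p[0],p[1],p[2]+.04],feed=.05); print(current_time_s(),current_force())
move_linear([p[0],p[1],p[2]+.13],feed=.12); print(current_time_s(),current_force())
# retreat toward the robot for a clear view
movep([.42,.05,.36],Rt()); print(current_time_s(),current_tcp_pos())
for n in("top","scene"):
    r=read_camera(n); np.savez(f"i_{n}.npz",**r); cv2.imwrite(f"pics/i_{n}.png",r["pixels"][:,:,::-1])
    for poly in ([[205,240],[310,225],[325,280],[215,300]],[[225,275],[300,235],[340,290],[270,330]])[n=="scene":][:1]:
        m=np.zeros((480,640),np.uint8); cv2.fillPoly(m,[np.array(poly)],1)
        Q=cloud(r)[(m>0)&(r["depth"]>0)]; 
        w=np.linalg.svd(Q-np.median(Q,0),full_matrices=False)[2][2]; w*=np.sign(w[2]); print(n,"tilt",np.arccos(w[2]),"rms",np.std((Q-Q.mean(0))@w))
print(current_time_s())
E
```

```text
35.575 0.026438008775940987 [-1.07626104  0.15570363 -0.85390108]
36.525 [-0.15043573 -0.4145414  -0.75113427]
37.425 [-0.07842705 -0.57332091 -0.34853371]
38.425 [0.42052861 0.05020737 0.35877725]
top tilt 1.1543121771570317 rms 0.007921166864781622
scene tilt 0.4108792750726852 rms 0.0013275376548883967
38.525
```

View pics/i_scene.png

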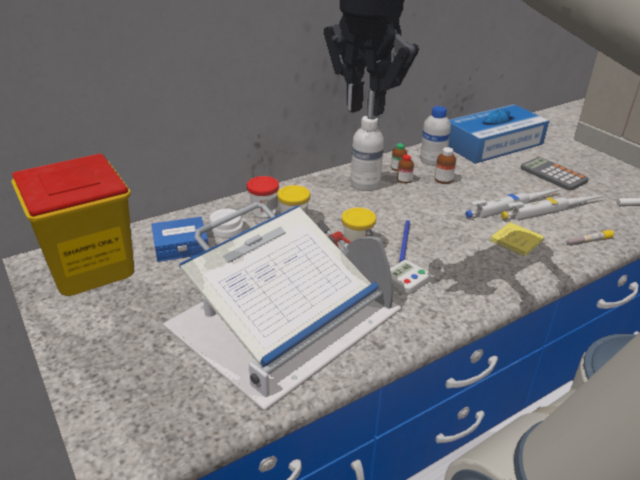

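View pics/i_top.png

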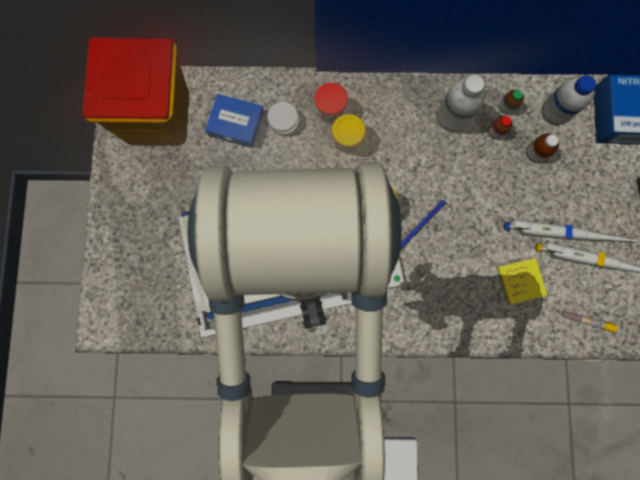

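```bash
python3 - <<'E'
from rig import *
dwell(0.3); print(current_time_s(),current_force()); close_job()
E
```

```text
38.825 [-0.19207178  0.38707836  1.19623037]
the job is handed in; nothing more can be done
```

The board is on the second notch from the bottom, released, and the job was handed in at 38.8 s of the 58 s allowed. No verdict is reported.

- **Raise and trip:** I gripped the bar with 25 N and raised the board. Resistance built up from about 1.01 rad and let go at about 1.06 rad. It then met a firm stop from about 1.135 rad, where I pushed to just under 10 N. In the close-up views the red pawl had turned relative to the board.
- **Lower:** The board went down past all the notches without catching, which shows the pawl was out. It landed on the rests at about 0.143 rad with about 6 N.
- **Second notch:** I raised it to 0.458 rad and eased it down. It caught at 0.42 rad and carried its own weight on the pawl, so the pawl had engaged again. I then opened the fingers and backed away.

**Last checks:**
- **Tilt:** The scene camera read 0.411 rad after release. The same method read 0.552 at the 0.558 start, so this matches the 0.419 notch.
- **Things beside the board:** The cup, pen and timer look unmoved in the scene view.
- **Robot:** It was clear of everything at hand-in.

**What failed or disagreed:**
- The top camera's tilt reading (1.15 rad) was invalid because the arm blocked its view.
- The felt gap between the pawl tripping and the stop was about 0.075 rad, against 0.055 given.
- I felt no clear bump from the pawl resetting near 0.18 rad. The catch at 0.42 rad is what confirmed it.

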